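# Refit a water filter: disc on the seat, bayonet collar held home

## Task

Reassemble the countertop water filter: lay the flat round filter disc squarely on the sprung seat at the top of the filter's neck, edges in line, and let go of it. Then set the knurled collar over it with the flanged end up, turn it until its hidden keyways drop over the pins, push it fully home against the spring onto the housing's shoulder and finish while still holding it pushed home there. Leave the mug, the honey jar and the salt shaker where they stand.

Things in the scene. Friction and masses are not known exactly. Their poses are not given: they have to be found in the camera images.
- water_filter: Countertop water filter, upright, fixed to the worktop. Origin: centre of its underside, z up its axis. Foot 90 mm across, 12 mm high; steel housing 60 mm across up to a flat shoulder at z = 80 mm; neck 46 mm across from there to z = 96 mm; above it the sprung seat. A small tap points to its own -x, reaching 68 mm from the axis, at most 53 mm high.
- neck (a point): Point on the filter's axis at the height of the pins, 88 mm above its underside. Four steel pins stand out of the neck here, 90 degrees apart, 5 mm thick (tops at 90.5 mm), reaching 27.5 mm from the axis. Their angle round the axis differs every time and is not given by any frame.
- seat_top (a point): Centre of the top face of the sprung seat, a flat steel disc 42 mm across (the diameter of the filter disc), 5 mm thick; 107 mm above the filter's underside when nothing presses it.
- seat (a joint): How far the seat is pressed down, m: 0 at rest, stop at 0.008. Its spring starts at 5 N and adds 1 N per mm. It carries disc and collar without giving way, reads about 0.006 (11 N) with the disc under the collar fully home, and lifts the collar again when that is let go.
- filter_disc: Filter disc: flat white ceramic disc with small holes, 42 mm across, 10 mm thick, 0.06 kg (0.7 to 1.4 times that), lying flat on the worktop. Origin: centre of its underside, z up.
- collar: Collar: knurled aluminium ring, 64 mm across, 36 mm high, 0.16 kg (0.7 to 1.4 times that), standing on the worktop, open end down, flange up. Origin: centre of its open lower end, z up. Bore 50 mm across (2 mm clear of the neck all round). Four keyways, 10 mm wide, 4 mm deep, open below, lie on its own +x, +y, -x, -y; they cannot be seen from outside or above.
- collar_flange (a point): Centre of the underside of the collar's top flange, 31 mm above its lower end; the flange is 5 mm thick, with a hole 32 mm across. Set over the neck, the collar first rests on the pins (lower end 90.5 mm above the filter's underside). Turned either way, by less than 90 degrees, its keyways meet the pins (within 0.1 rad) and it can go down.
- shoulder (a point): Point on the filter's axis at the height of its shoulder, 80 mm above its underside. Fully home, the collar's lower end stands on the shoulder: 10.5 mm below where it rested on the pins, the first 4.5 mm free, the last 6 mm against the spring.
- tea_mug: White mug with a handle, 78 mm across, 97 mm high, loose bystander behind the work. Origin: centre of its underside.
- honey_jar: Glass honey jar with a dark lid, 64 mm across, 99 mm high, loose bystander. Origin: centre of its underside.
- salt_shaker: Salt shaker, 44 mm across, 90 mm high, loose bystander. Origin: centre of its underside.
There are look-alikes about, which are no part of the job. Of the things like the filter_disc, leave any that is orange; of the rest the smaller one is meant. Leave any turquoise look-alike of the water_filter alone.

How it is judged:
By the outcome, as a careful person would: the job done as asked, in the order asked, and still so for the second after the job is handed in, while the arm keeps its last pose, push and grip.
It also fails if it takes over 64 s, if anything falls off the work surface, if the arm or the gripper's body presses on something with over 40 N, if the wrist force passes 120 N, or if a joint passes its speed limit or range.

## Robot

A 6-joint arm with a two-finger parallel gripper is mounted at the origin on a cart in front of the work surface, level with it; the furniture and walls round the work are solid. World frame = base frame: x ahead of the robot, y to its left, z up, the work surface at z = 0. Lengths are in m, angles in rad, forces in N, time in s.
With the tool pointing down it reaches from about 0.35 to 0.775 m from the base axis. Payload 7.3 kg.
Tool frame: the origin (TCP) lies at the very end of the fingers, on their centre line; the grasp point (between the pads) lies 19 mm behind it (robot.hold_point_z is the distance from the TCP to the grasp point, in m); z points along the fingers, y is the direction in which the jaws open and shut (so a half turn about z gives the same grasp; the last joint's range is limited). The gripper opens to 92 mm and grips with 3 to 60 N. Pads are 19 mm wide; open, the fingers measure 130 mm over their backs; the gripper's body (75 mm by 190 mm) begins 47 mm behind the grasp point.
Start: joints at [0.958, 0.342, 1.524, -0, 1.275, -0.146], TCP at [0.236, 0.469, 0.227] pointing down, gripper open.
Joint ranges: [-2.53, 2.53], [-0.77, 2.02], [0.04, 2.7], [-1, 4.14], [0.28, 2.66], [-3.11, 3.11]. Speed limits (rad/s): [2.57, 2.57, 3.14, 3.14, 3.14, 3.14].

## Interface

Orientations are given as [roll, pitch, yaw] about the fixed x, y, z axes, in that order (R = Rz(yaw) Ry(pitch) Rx(roll)).
In Python, from cell import monitor, viewer, robot gives the robot as it stands.
- The arm moves only by the tool move_arm, never from a script. Its argument "deltas" is a list of rows, each an object of numbers: "x", "y", "z": the shift along the tool's x, y, z in m; "wx", "wy", "wz": the turn, a rotation vector about the tool's x, y, z in degrees; "hand": the opening, from 0 (shut) to 1 (fully open). In form: [{"x": .., "y": .., "z": .., "wx": .., "wy": .., "wz": .., "hand": ..}, ...]. A call has 1 to 8 rows; each row is the pose to reach, as a shift and turn from the pose commanded when the call began, along the tool's axes at that moment; what a row does not reach only later rows make up. A row lasts 1/8 s, in which the tool goes at most 62.5 mm and 10.7 degrees, less where a joint would pass 70% of its speed; a pose out of reach is approached as far as the arm can. A call with a gripper value outside its range is refused whole. The fingers move at their own pace and stop on an object; "grip_force" is the grip in N (left out, the last holds). Time passes only in rows, so rows that repeat a pose let the fingers close. It gives the time, the measured TCP pose, the force and the opening at its end, in the units of the state.
- monitor.observe(): the state, without advancing time (a new reading comes with each control period).
- viewer.read_camera(name): name is "side" or "top" or "wrist"; returns the picture (420x560x3 uint8, red, green, blue); there is no depth.
- viewer.camera_params(name): a dict with "camera_matrix" (3x3 intrinsics, pixels), "R" (3x3) and "t" (3): a world point X has camera coordinates R X + t. Camera axes: x right, y down, z forward; pixel columns grow to the right and rows downward; lengths in m; the calibration is good to about 2 mm. A picture is of the moment at which its call begins: read the wrist's pose just before it. camera_params takes no time and is no camera call; for the wrist camera it gives the pose at the moment of the call.
- robot.hand_in(): hands the job in, once; it reports no verdict.
The state is a dict: "time": time; "qpos": joint angles; "qvel": joint speeds; "joint_efforts": joint torques, N m; "tool_pos": TCP position; "tool_rot": TCP orientation; "contact_force": force on the tool from outside, world axes, zero at the start; "torque": the same for the moment, N m; "opening": finger opening in m.
Only numpy, scipy, OpenCV 4.12 (cv2) and the standard library are available. Lean on these libraries where they do the work, as an engineer would, in place of code of your own. Each camera call takes 0.05 s, during which the arm holds its last target. There are 200 camera calls.

## Working session

There is one attempt and no reset: what is moved stays moved. The work goes in short steps, Python scripts to look and compute and a tool call to move; the robot and the scene stay as the last step left them, time stands still between calls to the robot, and variables do not carry over. Pictures are saved under pics/ and viewed, about 8 in all and at most 12, crops included, and the job is handed in when it is done.

Besides the shell and the picture viewer there is one more tool, called as name(argument=value, ...) on one line, values as JSON. move_arm: Moves the arm, as the interface text tells. Its arguments: {"type":"object","properties":{"deltas":{"type":"array","items":{"type":"object","properties":{"x":{"type":"number"},"y":{"type":"number"},"z":{"type":"number"},"wx":{"type":"number"},"wy":{"type":"number"},"wz":{"type":"number"},"hand":{"type":"number"}}}},"grip_force":{"type":"number"}},"required":["deltas"]}

```bash
mkdir -p pics; ls; cat > h.py <<'E'
from cell import monitor, viewer, robot
import numpy as np, cv2
def ray(name,u,v,z,P=None):
    P=P or viewer.camera_params(name); K,R,t=map(np.array,(P["camera_matrix"],P["R"],P["t"]))
    c=-R.T@t; d=R.T@np.linalg.inv(K)@np.array([u,v,1.]); return c+d*(z-c[2])/d[2]
def proj(P,X):
    K,R,t=map(np.array,(P["camera_matrix"],P["R"],P["t"])); p=K@(R@np.array(X)+t); return p[:2]/p[2]
def save(name,fn):
    im=np.array(viewer.read_camera(name)); cv2.imwrite("pics/"+fn,im[...,::-1]); return im
E
python3 - <<'E'
from h import *
a=save("top","top0.png");b=save("side","side0.png")
cv2.imwrite("pics/both.png",cv2.resize(np.vstack([a,b])[...,::-1],(560,840))[:, :])
print(monitor.observe())
for n in("top","side","wrist"):
    P=viewer.camera_params(n);print(n,P["camera_matrix"],-np.array(P["R"]).T@P["t"],np.round(P["R"],3).tolist())
E
```

```text
pics
{'time': 0.1, 'qpos': array([ 9.58033190e-01,  3.42630547e-01,  1.52491088e+00, -1.05697532e-06,
        1.27539391e+00, -1.46028192e-01]), 'qvel': array([-0.00147627, -0.00199881, -0.00257794, -0.00074409,  0.00238692,
       -0.00156361]), 'joint_efforts': array([ 9.79253055e-04, -4.32007062e+01, -2.44691670e+01,  7.18946778e-02,
        5.26417291e-02, -7.29627686e-05]), 'tool_pos': array([0.23602204, 0.46855546, 0.22612984]), 'tool_rot': array([-3.14026412e+00, -1.94373132e-04,  2.67485789e+00]), 'contact_force': array([ 0.03464099, -0.00417421, -0.37635856]), 'torque': array([-0.0264262 ,  0.0531693 ,  0.02350791]), 'opening': 0.09165895143378115}
top [[491.94884299   0.         279.34155405]
 [  0.         491.94884299 210.68213721]
 [  0.           0.           1.        ]] [0.48019454 0.02547337 1.33936041] [[0.026, -0.999, -0.021], [-0.999, -0.025, -0.034], [0.034, 0.022, -0.999]]
side [[430.65198764   0.         276.76356142]
 [  0.         430.65198764 206.48169319]
 [  0.           0.           1.        ]] [0.43645971 0.83196273 0.64688625] [[-0.99, -0.142, 0.01], [-0.089, 0.564, -0.821], [0.111, -0.813, -0.571]]
wrist [[297.66605964   0.         279.41607395]
 [  0.         297.66605964 209.38997712]
 [  0.           0.           1.        ]] [0.16679403 0.50398785 0.38406903] [[0.45, 0.893, -0.003], [0.856, -0.431, 0.285], [0.253, -0.131, -0.959]]
```

View pics/top0.png

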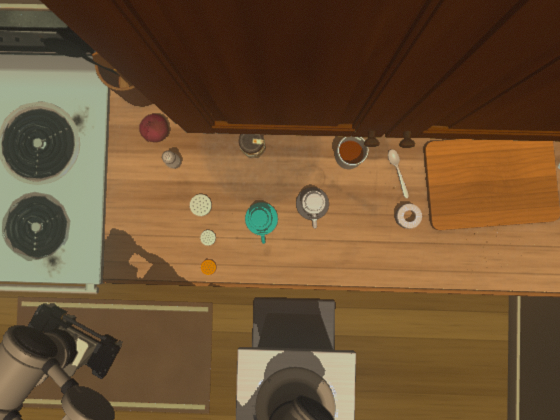

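View pics/side0.png

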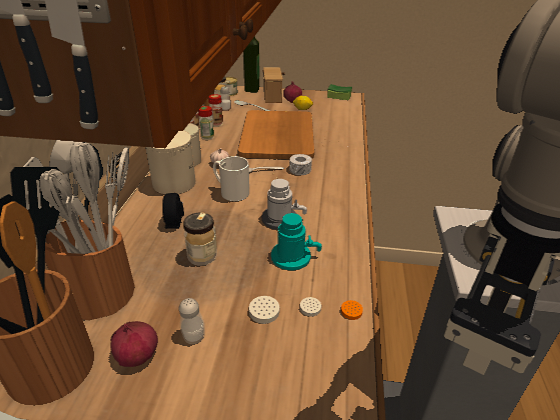

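The top view shows the small white disc at (208,238), between the large white disc at (200,205) and the orange one at (208,267). The steel filter is at (314,203), the collar at (409,216) and the turquoise decoy at (261,219).

```bash
cat >> h.py <<'E'
def blob(im,u,v,r,f):
    H=cv2.cvtColor(im,cv2.COLOR_RGB2HSV).astype(int); m=f(H).astype(np.uint8)
    k=np.zeros_like(m); cv2.circle(k,(int(u),int(v)),int(r),1,-1); m=cv2.morphologyEx(m*k,cv2.MORPH_CLOSE,np.ones((5,5),np.uint8))
    cs,_=cv2.findContours(m,cv2.RETR_EXTERNAL,cv2.CHAIN_APPROX_NONE); c=max(cs,key=cv2.contourArea)
    e=cv2.fitEllipse(cv2.convexHull(c)); return e
E
python3 - <<'E'
from h import *
a=cv2.imread("pics/top0.png")[...,::-1].copy();b=cv2.imread("pics/side0.png")[...,::-1].copy()
low=lambda H:(H[...,1]<75)&(H[...,2]>120)
for n,im,L in(("top",a,[("disc",208,238,14,.01),("big",200,205,17,.01),("seat",314,201,18,.107),("collar",409,216,17,.036)]),("side",b,[("disc",311,307,16,.01),("collar",301,162,16,.036)])):
    P=viewer.camera_params(n)
    for nm,u,v,r,z in L:
        e=blob(im,u,v,r,low); p=ray(n,*e[0],z,P)
        print(n,nm,np.round(e[0],1),np.round(e[1],1),np.round(p,4),"w",np.round(np.linalg.norm(ray(n,e[0][0]+e[1][0]/2,e[0][1],z,P)-ray(n,e[0][0]-e[1][0]/2,e[0][1],z,P)),4))
c=cv2.resize(a[110:290,140:440],None,fx=2.66,fy=2.66,interpolation=cv2.INTER_CUBIC)
s=cv2.resize(b[140:330,200:380],None,fx=3,fy=3,interpolation=cv2.INTER_CUBIC)
cv2.imwrite("pics/crop0.png",c[...,::-1]);cv2.imwrite("pics/crop1.png",s[...,::-1])
E
```

```text
top disc [207.6 237.3] [14.3 14.6] [0.4483 0.2466 0.01  ] w 0.0388
top big [200.2 204.6] [20.7 21.1] [0.5363 0.2696 0.01  ] w 0.0565
top seat [313.4 203.8] [23.1 28.5] [ 0.5415 -0.0325  0.107 ] w 0.0577
top collar [408.8 215.7] [23.7 24.1] [ 0.5199 -0.2878  0.036 ] w 0.0622
side disc [310.8 305.4] [15.7 20.7] [0.4468 0.249  0.01  ] w 0.0306
side collar [299.9 161.4] [15.7 23.4] [ 0.5211 -0.2767  0.036 ] w 0.046
```

View pics/crop0.png

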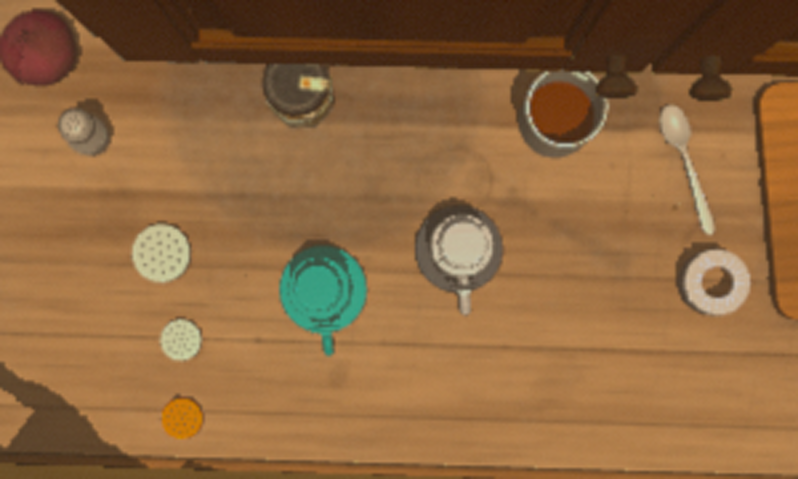

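The crop confirms it: the small white disc is beside the orange one, the filter tap points toward the robot, and the collar is at the right. I'm moving above the disc.

```bash
cat >> h.py <<'E'
from scipy.spatial.transform import Rotation as Ro
def go(x,y,z,yaw):  # deltas from measured pose to world target, tool down
    s=monitor.observe(); R=Ro.from_euler("xyz",s["tool_rot"]); T=Ro.from_euler("xyz",[np.pi,0,yaw])
    print("t",round(s["time"],2),"pos",np.round(s["tool_pos"],4),"rot",np.round(s["tool_rot"],4),"op",round(s["opening"],4),"F",np.round(s["contact_force"],1))
    print("d",np.round(R.inv().apply(np.array([x,y,z])-s["tool_pos"]),4),"w",np.round((R.inv()*T).as_rotvec(degrees=True),2))
E
python3 -c "
from h import *
go(.448,.247,.15,np.pi)"
```

```text
t 0.1 pos [0.236  0.4686 0.2261] rot [-3.1403e+00 -2.0000e-04  2.6749e+00] op 0.0917 F [ 0.  -0.  -0.4]
d [-0.289  -0.1024  0.0762] w [ -0.07  -0.03 -26.74]
```

move_arm(deltas=[{"x":-0.289,"y":-0.1025,"z":0.04,"wz":-26.7,"hand":0.75},{"x":-0.289,"y":-0.1025,"z":0.076,"wz":-26.7,"hand":0.75},{"x":-0.289,"y":-0.1025,"z":0.076,"wz":-26.7,"hand":0.75},{"x":-0.289,"y":-0.1025,"z":0.076,"wz":-26.7,"hand":0.75},{"x":-0.289,"y":-0.1025,"z":0.076,"wz":-26.7,"hand":0.75},{"x":-0.289,"y":-0.1025,"z":0.076,"wz":-26.7,"hand":0.75},{"x":-0.289,"y":-0.1025,"z":0.076,"wz":-26.7,"hand":0.75},{"x":-0.289,"y":-0.1025,"z":0.076,"wz":-26.7,"hand":0.75}])

```text
schema error: expected keys x, y, z, wx, wy, wz, hand
```

```bash
python3 - <<'E'
from h import *
P=viewer.camera_params("wrist");im=save("wrist","w0.png")
uv=proj(P,[.448,.247,.01]);print(uv)
e=blob(im,*uv,70,lambda H:(H[...,1]<75)&(H[...,2]>120));p=ray("wrist",*e[0],.01,P)
print(e,p)
go(.448,.247,.003,np.pi)
E
```

```text
[213.9909077  366.66704734]
((216.17686462402344, 308.3961486816406), (23.560823440551758, 69.17532348632812), 93.04380798339844) [0.35858639 0.3029968  0.01      ]
t 0.15 pos [0.2361 0.4686 0.2262] rot [-3.1406e+00 -2.0000e-04  2.6748e+00] op 0.0916 F [-0.4  0.   0.4]
d [-0.289  -0.1023  0.2233] w [-6.000e-02 -2.000e-02 -2.674e+01]
```

View pics/w0.png

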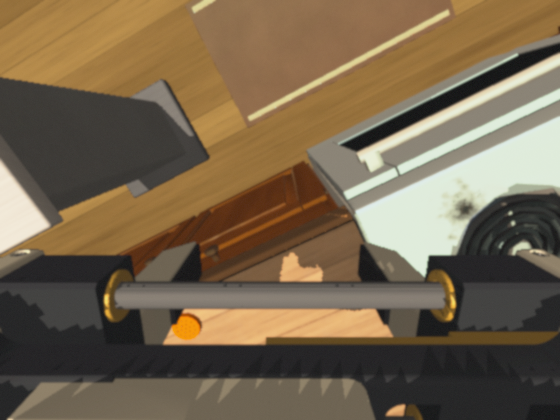

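The move was refused because every row needs all the keys. The arm had not moved, so the picture shows the floor and the gripper linkage (rows 250 and below). Retrying with complete rows.

move_arm(deltas=[{"x":-0.289,"y":-0.1025,"z":0.04,"wx":0,"wy":0,"wz":-26.7,"hand":0.75},{"x":-0.289,"y":-0.1025,"z":0.076,"wx":0,"wy":0,"wz":-26.7,"hand":0.75},{"x":-0.289,"y":-0.1025,"z":0.076,"wx":0,"wy":0,"wz":-26.7,"hand":0.75},{"x":-0.289,"y":-0.1025,"z":0.076,"wx":0,"wy":0,"wz":-26.7,"hand":0.75},{"x":-0.289,"y":-0.1025,"z":0.076,"wx":0,"wy":0,"wz":-26.7,"hand":0.75},{"x":-0.289,"y":-0.1025,"z":0.076,"wx":0,"wy":0,"wz":-26.7,"hand":0.75},{"x":-0.289,"y":-0.1025,"z":0.076,"wx":0,"wy":0,"wz":-26.7,"hand":0.75},{"x":-0.289,"y":-0.1025,"z":0.076,"wx":0,"wy":0,"wz":-26.7,"hand":0.75}])

```text
time: 1.15
tool_pos: [0.4474, 0.2484, 0.1511]
tool_rot: [3.141, 0.0, -3.141]
contact_force: [0.2, -0.3, 0.5]
opening: 0.0686
```

```bash
python3 - <<'E'
from h import *
P=viewer.camera_params("wrist");im=save("wrist","w1.png")
for X in([.448,.247,.01],[.448,.247,.15]):print(proj(P,X))
go(.448,.247,.003,np.pi)
E
```

```text
[277.87290388 199.64323825]
[276.44952301 260.03223986]
t 1.2 pos [0.4474 0.2486 0.1512] rot [ 3.1410e+00  4.0000e-04 -3.1405e+00] op 0.0691 F [-0.4  0.5 -0. ]
d [-0.0006 -0.0016  0.1482] w [0.03 0.02 0.06]
```

View pics/w1.png

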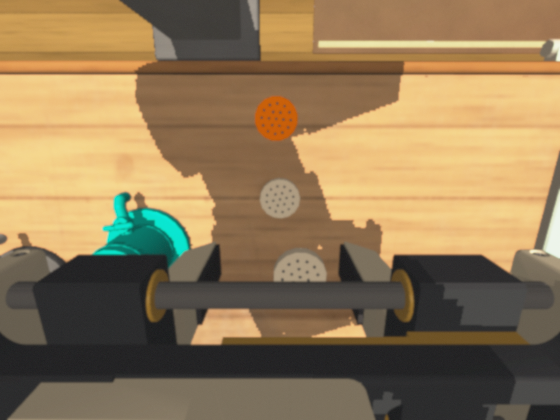

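The wrist view shows the small disc at (280,199), about 2 px from the prediction. The orange disc is at (276,118), and the big disc sits between the fingers at (300,275). I'll refine with the contour before descending.

```bash
python3 - <<'E'
from h import *
P=viewer.camera_params("wrist");im=cv2.imread("pics/w1.png")[...,::-1].copy()
e=blob(im,280,199,28,lambda H:(H[...,1]<90));p=ray("wrist",*e[0],.01,P)
print(e,p)
go(p[0],p[1],.003,np.pi)
E
```

```text
((279.4295654296875, 197.7978057861328), (40.05177307128906, 40.36414337158203), 170.2777557373047) [0.44606194 0.24879141 0.01      ]
t 1.2 pos [0.4474 0.2486 0.1512] rot [ 3.1410e+00  4.0000e-04 -3.1405e+00] op 0.0691 F [-0.4  0.5 -0. ]
d [1.400e-03 1.000e-04 1.482e-01] w [0.03 0.02 0.06]
```

move_arm(deltas=[{"x":0.001,"y":0,"z":0.06,"wx":0,"wy":0,"wz":0,"hand":0.75},{"x":0.001,"y":0,"z":0.11,"wx":0,"wy":0,"wz":0,"hand":0.75},{"x":0.001,"y":0,"z":0.14,"wx":0,"wy":0,"wz":0,"hand":0.75},{"x":0.001,"y":0,"z":0.148,"wx":0,"wy":0,"wz":0,"hand":0.75},{"x":0.001,"y":0,"z":0.148,"wx":0,"wy":0,"wz":0,"hand":0.4},{"x":0.001,"y":0,"z":0.148,"wx":0,"wy":0,"wz":0,"hand":0.3},{"x":0.001,"y":0,"z":0.148,"wx":0,"wy":0,"wz":0,"hand":0.3},{"x":0.001,"y":0,"z":0.148,"wx":0,"wy":0,"wz":0,"hand":0.3}], grip_force=15)

```text
time: 2.2
tool_pos: [0.4479, 0.2476, 0.0038]
tool_rot: [3.141, 0.002, 3.141]
contact_force: [-0.5, 0.4, 6.1]
opening: 0.0406
```

move_arm(deltas=[{"x":0.0,"y":0,"z":-0.03,"wx":0,"wy":0,"wz":0,"hand":0.3},{"x":0.0,"y":0,"z":-0.08,"wx":0,"wy":0,"wz":0,"hand":0.3},{"x":-0.01,"y":-0.01,"z":-0.14,"wx":0,"wy":0,"wz":0,"hand":0.3},{"x":-0.03,"y":-0.03,"z":-0.19,"wx":0,"wy":0,"wz":0,"hand":0.3},{"x":-0.045,"y":-0.07,"z":-0.22,"wx":0,"wy":0,"wz":0,"hand":0.3},{"x":-0.06,"y":-0.12,"z":-0.236,"wx":0,"wy":0,"wz":0,"hand":0.3},{"x":-0.075,"y":-0.17,"z":-0.236,"wx":0,"wy":0,"wz":0,"hand":0.3},{"x":-0.09,"y":-0.22,"z":-0.236,"wx":0,"wy":0,"wz":0,"hand":0.3}])

```text
time: 3.2
tool_pos: [0.5372, 0.0255, 0.2391]
tool_rot: [3.141, 0.001, 3.141]
contact_force: [1.0, -0.2, -1.1]
opening: 0.0404
```

move_arm(deltas=[{"x":0.0,"y":-0.04,"z":0,"wx":0,"wy":0,"wz":0,"hand":0.3},{"x":0.0,"y":-0.061,"z":0,"wx":0,"wy":0,"wz":0,"hand":0.3},{"x":0.0,"y":-0.061,"z":0,"wx":0,"wy":0,"wz":0,"hand":0.3},{"x":0.0,"y":-0.061,"z":0,"wx":0,"wy":0,"wz":0,"hand":0.3}])

```text
time: 3.7
tool_pos: [0.5368, -0.0332, 0.2387]
tool_rot: [3.141, -0.0, 3.141]
contact_force: [-0.5, 0.6, -0.7]
opening: 0.0402
```

```bash
python3 - <<'E'
from h import *
P=viewer.camera_params("wrist");im=save("wrist","w2.png")
for X in([.541,-.033,.107],[.541,-.033,.096]):print(proj(P,X))
s=monitor.observe(); print("tcp",proj(P,s["tool_pos"]))
go(.541,-.033,.12,np.pi)
E
```

```text
[279.42870375 205.47688129]
[279.43913065 202.62034692]
tcp [279.29811286 260.09070573]
t 3.75 pos [ 0.5369 -0.0329  0.2388] rot [ 3.1412 -0.      3.1416] op 0.0399 F [ 0.8  0.8 -1.4]
d [-4.100e-03 -1.000e-04  1.188e-01] w [ 0.02 -0.   -0.  ]
```

View pics/w2.png

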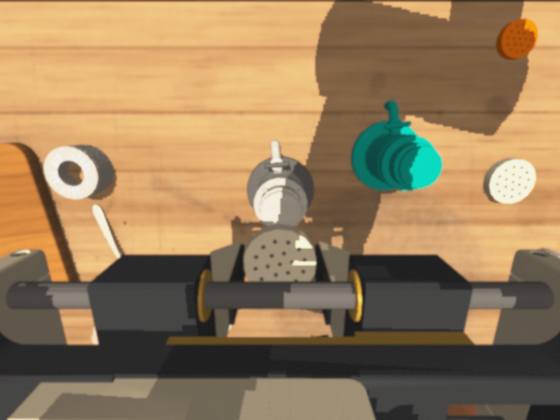

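Wrist view: the small disc is held, its front edge near row 228 and its centre near (280,260). The filter's seat is at about (280,205), partly hidden behind the disc. I'll enlarge that area to fit the edges.

```bash
python3 - <<'E'
from h import *
im=cv2.imread("pics/w2.png")
c=cv2.resize(im[130:290,200:360],(800,800),interpolation=cv2.INTER_CUBIC)[:600]
for k in range(0,160,20):
    cv2.putText(c,str(200+k),(k*5,10),0,.4,(0,0,255));cv2.putText(c,str(130+k),(0,k*5+4),0,.4,(0,0,255))
cv2.imwrite("pics/c2.png",c)
E
```

```text
(no output)
```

View pics/c2.png

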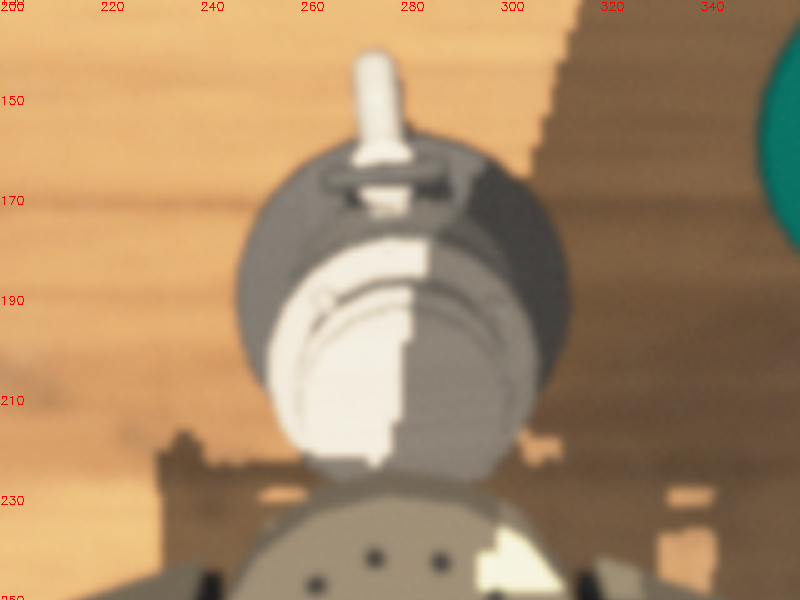

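```bash
python3 - <<'E'
from h import *
P=viewer.camera_params("wrist");s=monitor.observe();T=s["tool_pos"]
f=lambda n,u,v,z,r:print(n,np.round(ray("wrist",u,v,z,P)[:2]+[r,0],4))
f("shoulder",280.7,177.2,.08,.03);f("foot",280.6,156.6,.012,.045);f("seat",281.2,191.5,.107,.021)
f("neckbase",281,185.6,.096,.023)
print("L/R seat",ray("wrist",259.4,208,.107,P),ray("wrist",303,208,.107,P))
print("L/R shoulder",ray("wrist",253.4,204,.08,P),ray("wrist",308,204,.08,P))
f("disc top",279.5,229,T[2]+.0062,.021);f("disc bot",279.5,225,T[2]-.0038,.021);print(T)
for n,u,v in(("pinL",264.6,189.4),("pinR",298,189.4)):f(n,u,v,.0905,0)
E
```

```text
shoulder [ 0.5471 -0.0314]
foot [ 0.5479 -0.0313]
seat [ 0.5476 -0.031 ]
neckbase [ 0.5459 -0.0311]
L/R seat [ 0.54373623 -0.05303518  0.107     ] [ 0.54372248 -0.00883832  0.107     ]
L/R shoulder [ 0.54701348 -0.06149299  0.08      ] [ 0.54699572 -0.00122655  0.08      ]
disc top [ 0.5364 -0.0325]
disc bot [ 0.5376 -0.0326]
[ 0.53686441 -0.03294245  0.23875738]
pinL [ 0.5282 -0.0483]
pinR [ 0.5282 -0.0132]
```

move_arm(deltas=[{"x":-0.0103,"y":0.0014,"z":0.03,"wx":0,"wy":0,"wz":0,"hand":0.3},{"x":-0.0103,"y":0.0014,"z":0.07,"wx":0,"wy":0,"wz":0,"hand":0.3},{"x":-0.0103,"y":0.0014,"z":0.1,"wx":0,"wy":0,"wz":0,"hand":0.3},{"x":-0.0103,"y":0.0014,"z":0.118,"wx":0,"wy":0,"wz":0,"hand":0.3},{"x":-0.0103,"y":0.0014,"z":0.118,"wx":0,"wy":0,"wz":0,"hand":0.3},{"x":-0.0103,"y":0.0014,"z":0.118,"wx":0,"wy":0,"wz":0,"hand":0.3}])

```text
time: 4.5
tool_pos: [0.5479, -0.0319, 0.1216]
tool_rot: [-3.141, 0.001, -3.142]
contact_force: [-0.4, -0.5, -0.8]
opening: 0.0402
```

```bash
python3 - <<'E'
from h import *
P=viewer.camera_params("top")
print("foot top",ray("top",312.6,203.2,.012,P),"shoulder top",ray("top",314.4,201.7,.08,P))
s=monitor.observe()
im=save("wrist","w3.png");b=save("side","s3.png")
c=cv2.resize(im[170:290,200:360],(800,600),interpolation=cv2.INTER_CUBIC)
PS=viewer.camera_params("side");u,v=proj(PS,s["tool_pos"]).astype(int);print(u,v)
d=cv2.resize(b[v-35:v+55,u-30:u+30],(400,600),interpolation=cv2.INTER_CUBIC)
o=cv2.resize(np.hstack([c[:,100:600],d[:, :300]]),(800,600))
for k in range(0,120,20): cv2.putText(o,str(170+k),(0,k*5+4),0,.4,(255,0,0))
for k in range(0,100,20): cv2.putText(o,str(220+k),(k*5,10),0,.4,(255,0,0))
cv2.imwrite("pics/c3.png",o[...,::-1]);go(.5473,-.0312,.11,np.pi)
E
```

```text
foot top [ 0.54775814 -0.03483054  0.012     ] shoulder top [ 0.54825564 -0.03625018  0.08      ]
279 178
t 4.6 pos [ 0.548  -0.0322  0.1219] rot [-3.1413e+00  2.2000e-03  3.1412e+00] op 0.0403 F [-0.8 -0.3 -1.2]
d [0.0007 0.001  0.0119] w [-0.02  0.12 -0.02]
```

View pics/c3.png

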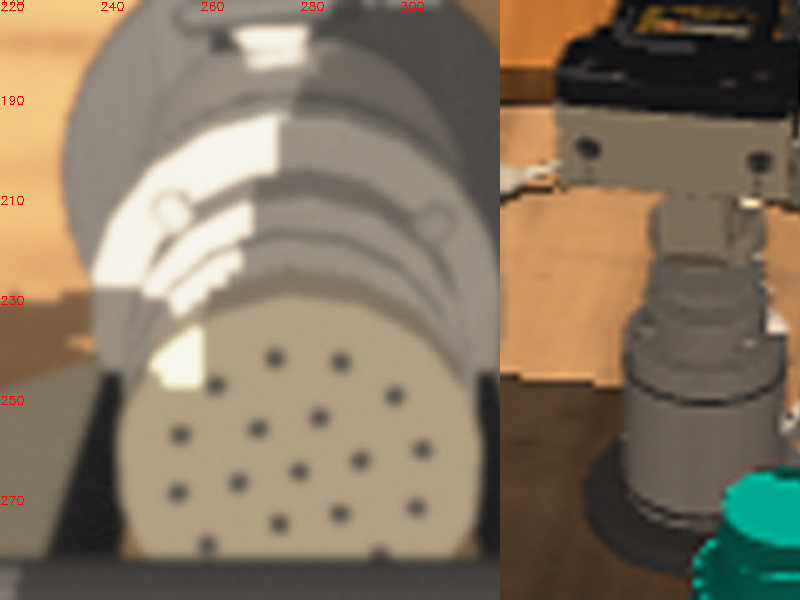

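```bash
python3 - <<'E'
from h import *
P=viewer.camera_params("wrist");T=monitor.observe()["tool_pos"]
C=np.array([.5473,-.0312])
for n,z,r in(("shoulder",.08,.03),("neckbase",.08,.023),("necktop",.096,.023),("seatbot",.102,.021),("seattop",.107,.021)):
    print(n,[np.round((proj(P,[C[0]+r*np.cos(a),C[1]+r*np.sin(a),z])-[220,170])*5) for a in np.pi+np.radians([-60,-45,0,45])])
f=lambda n,u,v,z:print(n,np.round(ray("wrist",220+u/5,170+v/5,z,P)-[*T],4))
f("discL",120,450,T[2]+.0062);f("discR",482,450,T[2]+.0062);f("disc top front",297,296,T[2]+.0062);f("disc bot front",297,272,T[2]-.0038)
for n,u,v in(("pinL",172,212),("pinR",437,223)):
    d=ray("wrist",220+u/5,170+v/5,.089,P)[:2]-C;print(n,d,np.linalg.norm(d),np.degrees(np.arctan2(d[1],d[0])))
E
```

```text
shoulder [array([487., 214.]), array([455., 172.]), array([302., 110.]), array([150., 172.])]
neckbase [array([443., 238.]), array([418., 206.]), array([302., 159.]), array([186., 206.])]
necktop [array([455., 276.]), array([428., 242.]), array([303., 192.]), array([177., 242.])]
seatbot [array([446., 300.]), array([420., 267.]), array([303., 221.]), array([185., 267.])]
seattop [array([449., 314.]), array([423., 281.]), array([303., 233.]), array([182., 281.])]
discL [-0.003  -0.0195  0.0062]
discR [-0.0031  0.0211  0.0062]
disc top front [-0.0214  0.0004  0.0062]
disc bot front [-0.0206  0.0004 -0.0038]
pinL [-0.01813863 -0.01749556] 0.02520127778508683 -136.03386198261407
pinR [-0.01660196  0.01808326] 0.024548512827919776 132.5545506155773
```

The close view shows pins at crop (172,212) and (437,223), about 43° mod 90. Seat, neck and shoulder edges match the estimated axis to about 1 px, and the disc is level above the seat. I'm lowering it.

move_arm(deltas=[{"x":0.0006,"y":0.0004,"z":0.005,"wx":0,"wy":0,"wz":0,"hand":0.3},{"x":0.0006,"y":0.0004,"z":0.009,"wx":0,"wy":0,"wz":0,"hand":0.3},{"x":0.0006,"y":0.0004,"z":0.0105,"wx":0,"wy":0,"wz":0,"hand":0.3},{"x":0.0006,"y":0.0004,"z":0.011,"wx":0,"wy":0,"wz":0,"hand":0.3},{"x":0.0006,"y":0.0004,"z":0.011,"wx":0,"wy":0,"wz":0,"hand":0.3}])

```text
time: 5.22
tool_pos: [0.5466, -0.032, 0.11]
tool_rot: [3.142, -0.0, 3.141]
contact_force: [-2.7, 1.4, 5.0]
opening: 0.0398
```

move_arm(deltas=[{"x":0,"y":0,"z":0,"wx":0,"wy":0,"wz":0,"hand":0.5},{"x":0,"y":0,"z":0,"wx":0,"wy":0,"wz":0,"hand":0.6},{"x":0,"y":0,"z":0,"wx":0,"wy":0,"wz":0,"hand":0.65},{"x":0,"y":0,"z":-0.005,"wx":0,"wy":0,"wz":0,"hand":0.65},{"x":0,"y":0,"z":-0.02,"wx":0,"wy":0,"wz":0,"hand":0.65},{"x":0,"y":0,"z":-0.05,"wx":0,"wy":0,"wz":0,"hand":0.9},{"x":0.015,"y":0,"z":-0.06,"wx":0,"wy":0,"wz":0,"hand":0.9},{"x":0.015,"y":0,"z":-0.06,"wx":0,"wy":0,"wz":0,"hand":0.9}])

```text
time: 6.22
tool_pos: [0.5307, -0.0319, 0.1705]
tool_rot: [-3.141, 0.001, 3.141]
contact_force: [-0.0, -0.7, 0.1]
opening: 0.0816
```

```bash
python3 - <<'E'
from h import *
s=monitor.observe();P=viewer.camera_params("wrist");im=save("wrist","w4.png")
u,v=proj(P,[.5473,-.0312,.117]);print(u,v,s["tool_pos"]); u0,v0=int(u)-60,int(v)-50
c=cv2.resize(im[v0:v0+100,u0:u0+120],(720,600),interpolation=cv2.INTER_CUBIC)
cv2.imwrite("pics/c4.png",c[...,::-1]);print(u0,v0)
for n,z,r in(("shoulder",.08,.03),("necktop",.096,.023),("seattop",.107,.021),("disctop",.117,.021)):
    print(n,[np.round((proj(P,[.5473+r*np.cos(a),-.0312+r*np.sin(a),z])-[u0,v0])*6) for a in np.pi+np.radians([-90,-45,0,45,90,180])])
E
```

```text
280.0477627609559 248.40264879255056 [ 0.53069556 -0.03191065  0.17050066]
220 198
shoulder [array([562., 200.]), array([506.,  63.]), array([360.,   4.]), array([214.,  63.]), array([158., 200.]), array([360., 384.])]
necktop [array([525., 241.]), array([479., 130.]), array([360.,  83.]), array([242., 130.]), array([196., 241.]), array([360., 390.])]
seattop [array([517., 272.]), array([473., 167.]), array([360., 123.]), array([247., 167.]), array([203., 272.]), array([360., 413.])]
disctop [array([524., 302.]), array([478., 194.]), array([360., 148.]), array([243., 194.]), array([197., 302.]), array([360., 449.])]
```

View pics/c4.png

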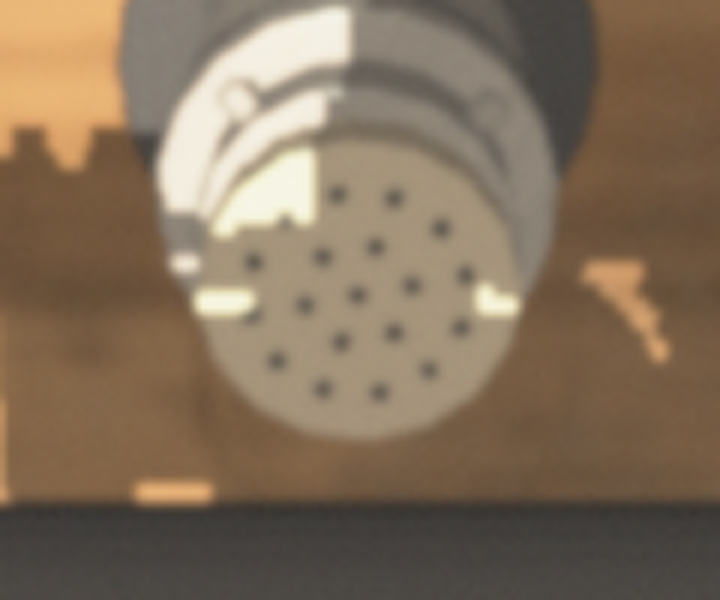

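The disc sits level, centre crop (358,290) against the predicted (360,298), which suggests it may be about 1 mm toward the robot. I'll check that with an edge profile down the column.

```bash
python3 - <<'E'
from h import *
P=viewer.camera_params("wrist");im=cv2.imread("pics/w4.png",0).astype(float)
for u in (286,):
    print([(v,int(im[v,u-3:u+4].mean())) for v in list(range(180,228))+list(range(266,278))])
C=[.5473,-.0312]
for n,z,r in(("foot",.012,.045),("shoulder",.08,.03),("neckbase",.08,.023),("necktop",.096,.023),("seatbot",.102,.021),("seattop",.107,.021),("disctop",.117,.021),("discback",.117,-.021)):
    print(n,proj(P,[C[0]-r,C[1]+.004,z]))
b=cv2.imread("pics/side0.png");
s=np.array(save("side","s4.png"));PS=viewer.camera_params("side");u,v=proj(PS,[*C,.107]).astype(int)
c=cv2.resize(s[v-30:v+45,u-45:u+45],(720,600),interpolation=cv2.INTER_CUBIC);cv2.imwrite("pics/c5.png",c[...,::-1])
for n,z,r in(("shoulder",.08,.03),("necktop",.096,.023),("seattop",.107,.021),("disctop",.117,.021)):
    q=np.array([proj(PS,[C[0]+r*np.cos(a),C[1]+r*np.sin(a),z]) for a in np.linspace(0,6.28,90)]);print(n,(q.min(0)-[u-45,v-30])*8,(q.max(0)-[u-45,v-30])*8)
E
```

```text
[(180, 106), (181, 95), (182, 79), (183, 69), (184, 70), (185, 82), (186, 98), (187, 107), (188, 110), (189, 109), (190, 105), (191, 100), (192, 98), (193, 96), (194, 94), (195, 89), (196, 84), (197, 86), (198, 94), (199, 107), (200, 122), (201, 131), (202, 134), (203, 134), (204, 134), (205, 133), (206, 133), (207, 130), (208, 120), (209, 108), (210, 99), (211, 97), (212, 101), (213, 110), (214, 123), (215, 130), (216, 133), (217, 131), (218, 122), (219, 113), (220, 110), (221, 116), (222, 130), (223, 143), (224, 149), (225, 150), (226, 150), (227, 150), (266, 149), (267, 148), (268, 146), (269, 136), (270, 120), (271, 107), (272, 101), (273, 100), (274, 98), (275, 97), (276, 95), (277, 94)]
foot [283.73074007 169.09295831]
shoulder [284.65804822 198.76065051]
neckbase [284.62502247 206.59441928]
necktop [284.92568976 212.01020332]
seatbot [285.03730109 216.61693418]
seattop [285.14379746 218.58876012]
disctop [285.37053768 222.78695249]
discback [285.11673277 273.16112776]
shoulder [266.7188831  268.94720314] [465.86691093 377.74750917]
necktop [290.01694123 236.66951968] [444.03866634 319.1574038 ]
seattop [296.7993555  209.09148293] [438.28846699 283.8090221 ]
disctop [296.87761687 180.54426897] [439.16211504 254.70538016]
```

View pics/c5.png

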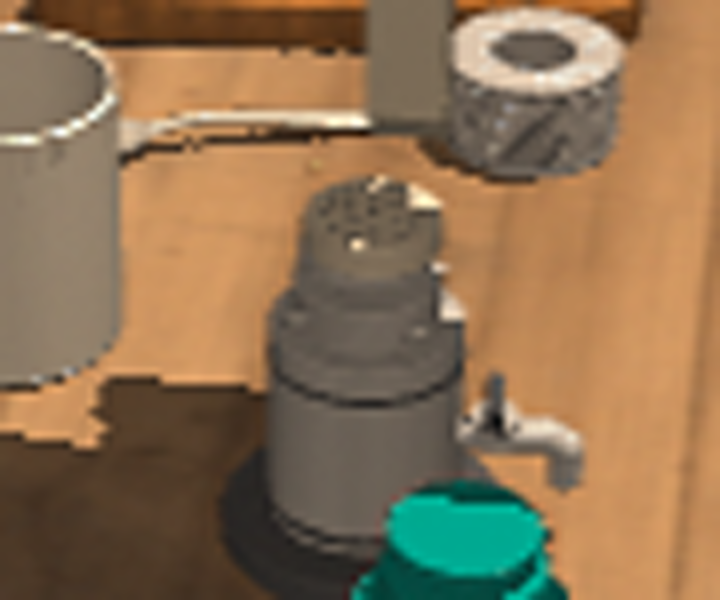

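The side view agrees with the wrist and tool readings: the disc is about 0.9 mm toward the robot. I'll re-grip it and nudge it into line.

move_arm(deltas=[{"x":-0.015,"y":0,"z":0.02,"wx":0,"wy":0,"wz":0,"hand":0.65},{"x":-0.015,"y":0,"z":0.05,"wx":0,"wy":0,"wz":0,"hand":0.65},{"x":-0.015,"y":0,"z":0.0595,"wx":0,"wy":0,"wz":0,"hand":0.65},{"x":-0.015,"y":0,"z":0.0595,"wx":0,"wy":0,"wz":0,"hand":0.35},{"x":-0.015,"y":0,"z":0.0595,"wx":0,"wy":0,"wz":0,"hand":0.35},{"x":-0.015,"y":0,"z":0.0595,"wx":0,"wy":0,"wz":0,"hand":0.35},{"x":-0.015,"y":0,"z":0.057,"wx":0,"wy":0,"wz":0,"hand":0.35},{"x":-0.0158,"y":0,"z":0.057,"wx":0,"wy":0,"wz":0,"hand":0.35}], grip_force=12)

```text
time: 7.32
tool_pos: [0.5477, -0.032, 0.1132]
tool_rot: [-3.142, 0.001, 3.141]
contact_force: [-1.1, 0.5, -1.3]
opening: 0.0407
```

move_arm(deltas=[{"x":0,"y":0,"z":0,"wx":0,"wy":0,"wz":0,"hand":0.35},{"x":0,"y":0,"z":0,"wx":0,"wy":0,"wz":0,"hand":0.35}])

```text
time: 7.58
tool_pos: [0.5474, -0.032, 0.1126]
tool_rot: [3.141, -0.0, 3.141]
contact_force: [-0.6, -0.2, -0.6]
opening: 0.0403
```

```bash
python3 - <<'E'
from h import *
for i in range(4): print(monitor.observe()["tool_pos"]); viewer.read_camera("top")
E
```

```text
[ 0.54742215 -0.03198361  0.11263619]
[ 0.54745551 -0.03200198  0.1126531 ]
[ 0.54741656 -0.0319754   0.11262416]
[ 0.54743198 -0.03199168  0.11264264]
```

Disc is lifted about 2 mm with TCP x at 0.5474. Next I lower it, release, rise, and swing toward the collar viewing pose.

move_arm(deltas=[{"x":0,"y":0,"z":0.0012,"wx":0,"wy":0,"wz":0,"hand":0.35},{"x":0,"y":0,"z":0.002,"wx":0,"wy":0,"wz":0,"hand":0.35},{"x":0,"y":0,"z":0.002,"wx":0,"wy":0,"wz":0,"hand":0.35},{"x":0,"y":0,"z":0.002,"wx":0,"wy":0,"wz":0,"hand":0.5},{"x":0,"y":0,"z":0.002,"wx":0,"wy":0,"wz":0,"hand":0.65},{"x":0,"y":0,"z":-0.003,"wx":0,"wy":0,"wz":0,"hand":0.65},{"x":0,"y":0,"z":-0.02,"wx":0,"wy":0,"wz":0,"hand":0.65},{"x":0.005,"y":0,"z":-0.06,"wx":0,"wy":0,"wz":0,"hand":0.9}])

```text
time: 8.78
tool_pos: [0.5416, -0.0318, 0.172]
tool_rot: [3.141, -0.004, 3.141]
contact_force: [0.1, -0.7, 0.4]
opening: 0.0654
```

move_arm(deltas=[{"x":0.01,"y":0,"z":0,"wx":0,"wy":0,"wz":0,"hand":1.0},{"x":0.01,"y":0,"z":0,"wx":0,"wy":0,"wz":0,"hand":1.0}])

```text
time: 9.02
tool_pos: [0.5316, -0.0319, 0.1725]
tool_rot: [3.141, -0.001, 3.141]
contact_force: [0.9, 0.6, -0.2]
opening: 0.085
```

```bash
python3 - <<'E'
from h import *
P=viewer.camera_params("wrist");im=save("wrist","w5.png");PS=viewer.camera_params("side");b=save("side","s5.png")
C=[.5473,-.0312]
for n,I,Q in(("w",im,P),("s",b,PS)):
    u,v=proj(Q,[*C,.117]);g=cv2.cvtColor(I,cv2.COLOR_RGB2GRAY).astype(int)
    q=np.array([proj(Q,[C[0]+.021*np.cos(a),C[1]+.021*np.sin(a),.117]) for a in np.linspace(0,6.28,90)]);print(n,u,v,q.min(0),q.max(0))
    if n=="w": print([(r,int(g[r,int(u)+3:int(u)+10].mean())) for r in [*range(int(q[:,1].min())-10,int(q[:,1].min())+6),*range(int(q[:,1].max())-6,int(q[:,1].max())+4)]])
u,v=proj(PS,[*C,.107]).astype(int)
c=cv2.resize(b[v-30:v+45,u-25:u+25],(400,600),interpolation=cv2.INTER_CUBIC)
u,v=proj(P,[*C,.117]).astype(int);d=cv2.resize(im[v-60:v+40,u-33:u+33],(400,600),interpolation=cv2.INTER_CUBIC);print(u-33,v-60)
cv2.imwrite("pics/c6.png",np.hstack([c,d])[...,::-1])
go(.520,-.2878,.2,np.pi)
E
```

```text
w 279.9581208038622 246.41057251638762 [252.91928899 220.7870769 ] [307.00580269 270.76016156]
[(210, 100), (211, 110), (212, 121), (213, 128), (214, 132), (215, 130), (216, 122), (217, 114), (218, 109), (219, 113), (220, 126), (221, 141), (222, 148), (223, 149), (224, 149), (225, 148), (264, 147), (265, 148), (266, 147), (267, 140), (268, 126), (269, 111), (270, 103), (271, 101), (272, 100), (273, 99)]
s 280.0027642500649 180.12600857198782 [271.10970211 175.56803362] [288.89526438 184.83817252]
246 186
t 9.12 pos [ 0.532  -0.0319  0.1719] rot [ 3.1412e+00 -1.5000e-03  3.1407e+00] op 0.0903 F [-0.4 -0.1 -0.8]
d [ 0.0118 -0.2559 -0.0282] w [ 0.03 -0.09 -0.05]
```

View pics/c6.png

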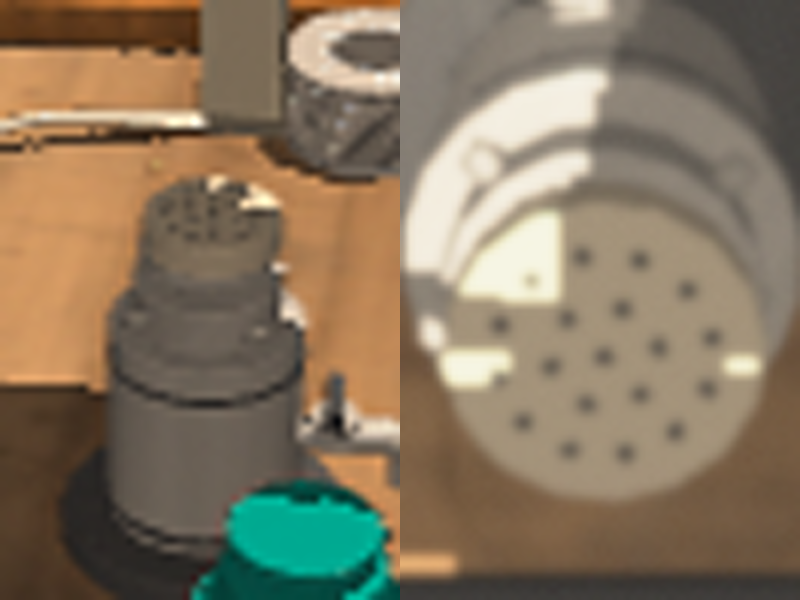

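Disc looks concentric with the seat, within about 1 mm (front edge 220.0 px against 220.8 predicted). I have viewed 11 pictures. Next is the collar, with jaws turned 25° off world x to clear the board and spoon.

move_arm(deltas=[{"x":0.012,"y":-0.03,"z":-0.03,"wx":0,"wy":0,"wz":10,"hand":0.95},{"x":0.012,"y":-0.08,"z":-0.03,"wx":0,"wy":0,"wz":20,"hand":0.95},{"x":0.012,"y":-0.13,"z":-0.03,"wx":0,"wy":0,"wz":30,"hand":0.95},{"x":0.012,"y":-0.18,"z":-0.03,"wx":0,"wy":0,"wz":40,"hand":0.95},{"x":0.012,"y":-0.23,"z":-0.03,"wx":0,"wy":0,"wz":50,"hand":0.95},{"x":0.012,"y":-0.256,"z":-0.03,"wx":0,"wy":0,"wz":60,"hand":0.95},{"x":0.012,"y":-0.256,"z":-0.03,"wx":0,"wy":0,"wz":65,"hand":0.95},{"x":0.012,"y":-0.256,"z":-0.03,"wx":0,"wy":0,"wz":65,"hand":0.95}])

```text
time: 10.12
tool_pos: [0.52, -0.2882, 0.2014]
tool_rot: [-3.141, -0.002, 2.007]
contact_force: [0.2, 0.9, -1.1]
opening: 0.0872
```

```bash
python3 - <<'E'
from h import *
s=monitor.observe();P=viewer.camera_params("wrist");im=save("wrist","w6.png")
for x in([.52,-.288,.036],[.57,-.283,.003],[.49,-.328,.01]): print(proj(P,x))
# side-view recheck of the collar top: hull of bright face
u,v=proj(P,[.52,-.288,.036]); u0,v0=int(u)-100,max(int(v)-100,0)
c=im[v0:v0+200,u0:u0+200];cv2.imwrite("pics/c7.png",cv2.resize(c,(600,600))[...,::-1]);print(u0,v0,c.shape)
H=cv2.cvtColor(im,cv2.COLOR_RGB2HSV).astype(int)
for S in(60,80):
    try:
        e=blob(im,u,v,55,lambda H:(H[...,1]<S)&(H[...,2]>120));print(e,ray("wrist",*e[0],.036,P))
    except Exception as ex: print(ex)
go(.52,-.288,.014,2.007)
E
```

```text
[280.16136601 193.44659314]
[318.47221105 200.29583984]
[244.07489094 207.2812982 ]
180 93 (200, 200, 3)
((279.8930358886719, 191.32644653320312), (56.823394775390625, 57.46880340576172), 170.16986083984375) [ 0.51870463 -0.28592973  0.036     ]
((279.8328857421875, 191.54930114746094), (57.777992248535156, 58.96519470214844), 148.932861328125) [ 0.51875135 -0.28618851  0.036     ]
t 10.18 pos [ 0.5202 -0.2878  0.2017] rot [-3.1410e+00 -1.5000e-03  2.0082e+00] op 0.0873 F [0.8 0.6 0.4]
d [-4.000e-04 -1.000e-04  1.877e-01] w [-0.04 -0.09  0.07]
```

View pics/c7.png

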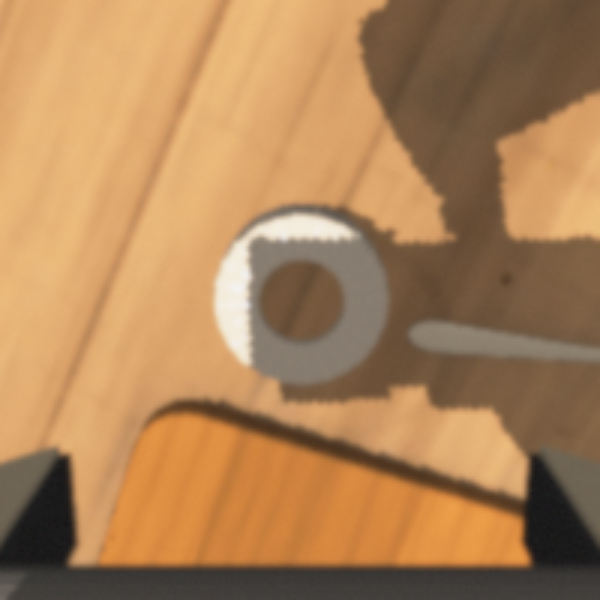

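Collar centre is at crop (301,298) and the spoon tip at (412,333). The board edge is below row 400. I'll descend with 10° extra turn away from the spoon and grip with the fingertips at 14 mm height.

move_arm(deltas=[{"x":0.0017,"y":-0.0005,"z":0.05,"wx":0,"wy":0,"wz":-10,"hand":0.95},{"x":0.0017,"y":-0.0005,"z":0.1,"wx":0,"wy":0,"wz":-10,"hand":0.95},{"x":0.0017,"y":-0.0005,"z":0.14,"wx":0,"wy":0,"wz":-10,"hand":0.95},{"x":0.0017,"y":-0.0005,"z":0.17,"wx":0,"wy":0,"wz":-10,"hand":0.95},{"x":0.0017,"y":-0.0005,"z":0.188,"wx":0,"wy":0,"wz":-10,"hand":0.95},{"x":0.0017,"y":-0.0005,"z":0.188,"wx":0,"wy":0,"wz":-10,"hand":0.95},{"x":0.0017,"y":-0.0005,"z":0.188,"wx":0,"wy":0,"wz":-10,"hand":0.6},{"x":0.0017,"y":-0.0005,"z":0.188,"wx":0,"wy":0,"wz":-10,"hand":0.6}], grip_force=30)

```text
time: 11.18
tool_pos: [0.5199, -0.2871, 0.0161]
tool_rot: [3.141, 0.002, 2.181]
contact_force: [-0.6, -0.4, -0.2]
opening: 0.0718
```

move_arm(deltas=[{"x":0,"y":0,"z":0,"wx":0,"wy":0,"wz":0,"hand":0.6},{"x":0,"y":0,"z":0,"wx":0,"wy":0,"wz":0,"hand":0.6},{"x":0,"y":0,"z":-0.03,"wx":0,"wy":0,"wz":0,"hand":0.6},{"x":0,"y":0,"z":-0.08,"wx":0,"wy":0,"wz":0,"hand":0.6},{"x":0,"y":0,"z":-0.14,"wx":0,"wy":0,"wz":0,"hand":0.6},{"x":0,"y":0,"z":-0.18,"wx":0,"wy":0,"wz":0,"hand":0.6},{"x":0,"y":0,"z":-0.19,"wx":0,"wy":0,"wz":0,"hand":0.6},{"x":0,"y":0,"z":-0.19,"wx":0,"wy":0,"wz":0,"hand":0.6}])

```text
time: 12.18
tool_pos: [0.5187, -0.2864, 0.2036]
tool_rot: [-3.141, -0.001, 2.181]
contact_force: [0.3, 1.2, -3.8]
opening: 0.0637
```

```bash
python3 - <<'E'
from h import *
s=monitor.observe();P=viewer.camera_params("wrist");im=save("wrist","w8.png");T=s["tool_pos"];R=Ro.from_euler("xyz",s["tool_rot"])
for a in np.arange(-90,91,45): # expected front half of collar top rim, in tool frame, z=-.022
    X=T+R.apply([.032*np.cos(np.radians(a)),.032*np.sin(np.radians(a)),-.022]);print(a,proj(P,X))
g=cv2.cvtColor(im,cv2.COLOR_RGB2GRAY).astype(int)
u=int(proj(P,T)[0]);print("front profile",[(r,int(g[r,u-3:u+4].mean())) for r in range(190,262,2)])
e=R.apply([.032,0,-.022])+T
go(.5474,-.0316,.22,125/57.2958)
E
```

```text
-90 [217.57406229 279.10203227]
-45 [233.93083382 238.01825298]
0 [280.05279318 219.93045758]
45 [326.16790365 238.06666046]
90 [342.48362704 279.1890319 ]
front profile [(190, 87), (192, 88), (194, 89), (196, 92), (198, 95), (200, 98), (202, 102), (204, 105), (206, 106), (208, 104), (210, 107), (212, 107), (214, 108), (216, 144), (218, 133), (220, 187), (222, 235), (224, 236), (226, 236), (228, 236), (230, 220), (232, 154), (234, 131), (236, 130), (238, 130), (240, 130), (242, 130), (244, 131), (246, 131), (248, 131), (250, 137), (252, 147), (254, 149), (256, 151), (258, 154), (260, 155)]
t 12.22 pos [ 0.5183 -0.2861  0.2025] rot [-3.1405 -0.0034  2.1808] op 0.0633 F [-1.1  0.2 -3.3]
d [ 0.192   0.1696 -0.017 ] w [-0.06 -0.19 -0.05]
```

Grasp is good: opening is 63.7 mm, and the rim's front edge is at row 220 as predicted, so the collar is centred in the tool. I'm carrying it over the filter.

move_arm(deltas=[{"x":0.035,"y":0.03,"z":-0.01,"wx":0,"wy":0,"wz":0,"hand":0.6},{"x":0.075,"y":0.065,"z":-0.01,"wx":0,"wy":0,"wz":0,"hand":0.6},{"x":0.115,"y":0.1,"z":-0.01,"wx":0,"wy":0,"wz":0,"hand":0.6},{"x":0.155,"y":0.137,"z":-0.01,"wx":0,"wy":0,"wz":0,"hand":0.6},{"x":0.18,"y":0.16,"z":-0.01,"wx":0,"wy":0,"wz":0,"hand":0.6},{"x":0.192,"y":0.1696,"z":-0.01,"wx":0,"wy":0,"wz":0,"hand":0.6},{"x":0.192,"y":0.1696,"z":-0.01,"wx":0,"wy":0,"wz":0,"hand":0.6},{"x":0.192,"y":0.1696,"z":-0.01,"wx":0,"wy":0,"wz":0,"hand":0.6}])

```text
time: 13.22
tool_pos: [0.5479, -0.0334, 0.2141]
tool_rot: [-3.141, -0.0, 2.18]
contact_force: [0.1, 0.5, -2.6]
opening: 0.0637
```

```bash
python3 - <<'E'
from h import *
for i in range(2):
    go(.5474,-.0316,.108,125/57.2958); im=save("wrist","w9.png")
P=viewer.camera_params("wrist");s=monitor.observe();T=s["tool_pos"];R=Ro.from_euler("xyz",s["tool_rot"])
X=R.apply([1,0,0]);C=np.array([.5474,-.0316])
g=cv2.cvtColor(im,cv2.COLOR_RGB2GRAY).astype(int)
for n,z,r in(("foot",.012,.045),("shoulder",.08,.03),("necktop",.096,.023),("disctop",.117,.021)):print(n,proj(P,[*(C+r*X[:2]),z]))
u=int(proj(P,T)[0]);print([(r,int(g[r,u-3:u+4].mean())) for r in range(130,236,2)])
b=save("side","s9.png");PS=viewer.camera_params("side");print(proj(PS,[*T[:2],T[2]-.0135]))
E
```

```text
t 13.22 pos [ 0.5479 -0.0334  0.2141] rot [-3.1406e+00 -3.0000e-04  2.1798e+00] op 0.0637 F [ 0.1  0.5 -2.6]
d [0.0017 0.0007 0.1061] w [-0.06 -0.02 -0.11]
t 13.28 pos [ 0.548  -0.0335  0.2143] rot [-3.1409e+00 -2.0000e-04  2.1794e+00] op 0.0635 F [-0.2 -0.1 -2.5]
d [0.0019 0.0007 0.1063] w [-0.04 -0.01 -0.13]
foot [280.44285642 147.74463442]
shoulder [280.54083588 169.26419063]
necktop [280.56594992 179.34737051]
disctop [280.61228867 186.14353472]
[(130, 105), (132, 105), (134, 106), (136, 107), (138, 107), (140, 108), (142, 106), (144, 103), (146, 99), (148, 80), (150, 72), (152, 75), (154, 73), (156, 73), (158, 72), (160, 71), (162, 85), (164, 99), (166, 99), (168, 89), (170, 115), (172, 138), (174, 132), (176, 132), (178, 119), (180, 119), (182, 139), (184, 126), (186, 133), (188, 154), (190, 155), (192, 147), (194, 139), (196, 153), (198, 154), (200, 147), (202, 112), (204, 99), (206, 99), (208, 99), (210, 99), (212, 99), (214, 99), (216, 107), (218, 106), (220, 119), (222, 152), (224, 174), (226, 195), (228, 218), (230, 226), (232, 179), (234, 138)]
[280.35624118 147.72745902]
```

The foot, shoulder and disc edges in this view all fall within 1 px of prediction. I'm descending over the neck with the xy correction.

move_arm(deltas=[{"x":0.0018,"y":0.0007,"z":0.03,"wx":0,"wy":0,"wz":0,"hand":0.6},{"x":0.0018,"y":0.0007,"z":0.06,"wx":0,"wy":0,"wz":0,"hand":0.6},{"x":0.0018,"y":0.0007,"z":0.075,"wx":0,"wy":0,"wz":0,"hand":0.6},{"x":0.0018,"y":0.0007,"z":0.085,"wx":0,"wy":0,"wz":0,"hand":0.6},{"x":0.0018,"y":0.0007,"z":0.095,"wx":0,"wy":0,"wz":0,"hand":0.6},{"x":0.0018,"y":0.0007,"z":0.103,"wx":0,"wy":0,"wz":0,"hand":0.6},{"x":0.0018,"y":0.0007,"z":0.107,"wx":0,"wy":0,"wz":0,"hand":0.6},{"x":0.0018,"y":0.0007,"z":0.107,"wx":0,"wy":0,"wz":0,"hand":0.6}])

```text
time: 14.38
tool_pos: [0.5477, -0.0302, 0.1077]
tool_rot: [3.142, -0.0, 2.181]
contact_force: [0.1, -0.0, -1.7]
opening: 0.0636
```

move_arm(deltas=[{"x":0,"y":0,"z":0.002,"wx":0,"wy":0,"wz":0,"hand":0.6},{"x":0,"y":0,"z":0.004,"wx":0,"wy":0,"wz":0,"hand":0.6},{"x":0,"y":0,"z":0.005,"wx":0,"wy":0,"wz":0,"hand":0.6},{"x":0,"y":0,"z":0.005,"wx":0,"wy":0,"wz":0,"hand":0.6}])

```text
time: 14.88
tool_pos: [0.5483, -0.0304, 0.1054]
tool_rot: [3.14, 0.002, 2.181]
contact_force: [-4.9, 1.2, 15.6]
opening: 0.0635
```

```bash
python3 -c "
from h import *
go(.5474,-.0316,.1,125/57.2958)"
```

```text
t 14.88 pos [ 0.5483 -0.0304  0.1054] rot [3.1397e+00 2.3000e-03 2.1811e+00] op 0.0635 F [-4.9  1.2 15.6]
d [-0.0005 -0.0014  0.0054] w [ 0.11  0.13 -0.03]
```

The collar is resting on the pins (about 16 N at TCP z 0.1054). I'll ease the push, recentre and turn slowly to find the keyways.

move_arm(deltas=[{"x":-0.0005,"y":-0.001,"z":-0.001,"wx":0,"wy":0,"wz":0,"hand":0.6},{"x":-0.0005,"y":-0.001,"z":-0.001,"wx":0,"wy":0,"wz":4,"hand":0.6},{"x":-0.0005,"y":-0.001,"z":-0.001,"wx":0,"wy":0,"wz":8,"hand":0.6},{"x":-0.0005,"y":-0.001,"z":-0.001,"wx":0,"wy":0,"wz":12,"hand":0.6},{"x":-0.0005,"y":-0.001,"z":-0.001,"wx":0,"wy":0,"wz":16,"hand":0.6},{"x":-0.0005,"y":-0.001,"z":-0.001,"wx":0,"wy":0,"wz":20,"hand":0.6},{"x":-0.0005,"y":-0.001,"z":-0.001,"wx":0,"wy":0,"wz":24,"hand":0.6},{"x":-0.0005,"y":-0.001,"z":-0.001,"wx":0,"wy":0,"wz":28,"hand":0.6}])

```text
time: 15.88
tool_pos: [0.5485, -0.0318, 0.1055]
tool_rot: [3.138, 0.002, 1.69]
contact_force: [-0.8, -1.1, 6.5]
opening: 0.0632
```

move_arm(deltas=[{"x":0,"y":-0.0007,"z":0,"wx":0,"wy":0,"wz":4,"hand":0.6},{"x":0,"y":-0.0007,"z":0,"wx":0,"wy":0,"wz":8,"hand":0.6},{"x":0,"y":-0.0007,"z":0,"wx":0,"wy":0,"wz":12,"hand":0.6},{"x":0,"y":-0.0007,"z":0,"wx":0,"wy":0,"wz":16,"hand":0.6},{"x":0,"y":-0.0007,"z":0,"wx":0,"wy":0,"wz":20,"hand":0.6},{"x":0,"y":-0.0007,"z":0,"wx":0,"wy":0,"wz":24,"hand":0.6},{"x":0,"y":-0.0007,"z":0,"wx":0,"wy":0,"wz":28,"hand":0.6}])

```text
time: 16.75
tool_pos: [0.5467, -0.0312, 0.1039]
tool_rot: [3.141, -0.0, 1.201]
contact_force: [0.9, 1.7, -2.2]
opening: 0.0634
```

It dropped: z is 0.1039 and the upward force is gone. I'm pushing down gradually.

move_arm(deltas=[{"x":0,"y":0,"z":0.001,"wx":0,"wy":0,"wz":0,"hand":0.6},{"x":0,"y":0,"z":0.002,"wx":0,"wy":0,"wz":0,"hand":0.6},{"x":0,"y":0,"z":0.0025,"wx":0,"wy":0,"wz":0,"hand":0.6},{"x":0,"y":0,"z":0.0025,"wx":0,"wy":0,"wz":0,"hand":0.6}])

```text
time: 17.25
tool_pos: [0.5468, -0.0313, 0.1016]
tool_rot: [3.141, -0.0, 1.204]
contact_force: [0.5, 1.9, 1.1]
opening: 0.0635
```

```bash
python3 -c "
from h import *
go(.5474,-.0316,.1,1.201); print(monitor.observe()['torque'])"
```

```text
t 17.25 pos [ 0.5468 -0.0313  0.1016] rot [ 3.1406e+00 -4.0000e-04  1.2039e+00] op 0.0635 F [0.5 1.9 1.1]
d [-0.0001  0.0007  0.0016] w [ 0.06 -0.02  0.17]
[ 0.10476502 -0.12186913  0.06904027]
```

move_arm(deltas=[{"x":0,"y":0,"z":0,"wx":0,"wy":0,"wz":0,"hand":0.5},{"x":0,"y":0,"z":0.0015,"wx":0,"wy":0,"wz":0,"hand":0.5},{"x":0,"y":0,"z":0.003,"wx":0,"wy":0,"wz":0,"hand":0.5},{"x":0,"y":0,"z":0.0045,"wx":0,"wy":0,"wz":0,"hand":0.5},{"x":0,"y":0,"z":0.006,"wx":0,"wy":0,"wz":0,"hand":0.5},{"x":0,"y":0,"z":0.007,"wx":0,"wy":0,"wz":0,"hand":0.5},{"x":0,"y":0,"z":0.008,"wx":0,"wy":0,"wz":0,"hand":0.5},{"x":0,"y":0,"z":0.008,"wx":0,"wy":0,"wz":0,"hand":0.5}], grip_force=50)

```text
time: 18.25
tool_pos: [0.5469, -0.0313, 0.0956]
tool_rot: [3.139, -0.001, 1.204]
contact_force: [-4.9, 3.6, 20.7]
opening: 0.063
```

move_arm(deltas=[{"x":0,"y":0,"z":0.001,"wx":0,"wy":0,"wz":0,"hand":0.5},{"x":0,"y":0,"z":0.002,"wx":0,"wy":0,"wz":0,"hand":0.5},{"x":0,"y":0,"z":0.002,"wx":0,"wy":0,"wz":0,"hand":0.5},{"x":0,"y":0,"z":0.002,"wx":0,"wy":0,"wz":0,"hand":0.5}])

```text
time: 18.75
tool_pos: [0.5469, -0.0313, 0.0955]
tool_rot: [3.138, -0.001, 1.204]
contact_force: [-9.2, 3.4, 36.8]
opening: 0.0636
```

```bash
python3 - <<'E'
from h import *
s=save("side","s10.png");o=monitor.observe();print(o["time"],o["tool_pos"],o["tool_rot"],o["contact_force"],o["torque"])
P=viewer.camera_params("side")
g=cv2.cvtColor(s,cv2.COLOR_RGB2GRAY).astype(int);H=cv2.cvtColor(s,cv2.COLOR_RGB2HSV).astype(int)
# near edge (toward the side camera, +y): collar lower rim vs shoulder rim
for n,z,r in(("collar top",.116,.032),("collar low",.08,.032),("collar low +2mm",.082,.032),("housing base",.012,.03)):print(n,proj(P,[.5474,-.0316+r,z]))
u=int(proj(P,[.5474,0,.08])[0]);print([(r,int(g[r,u-3:u+4].mean())) for r in range(165,225)])
E
```

```text
18.8 [ 0.54689741 -0.03125691  0.09555371] [ 3.13836143e+00 -6.01216044e-04  1.20375020e+00] [-9.75623853  3.6035619  36.48240086] [ 0.58824305  2.1217335  -0.04146089]
collar top [278.08925061 187.55567202]
collar low [277.91187802 200.50717997]
collar low +2mm [277.92154276 199.80147366]
housing base [277.71065271 223.10018477]
[(165, 85), (166, 134), (167, 221), (168, 230), (169, 32), (170, 123), (171, 138), (172, 138), (173, 192), (174, 115), (175, 85), (176, 90), (177, 95), (178, 89), (179, 91), (180, 91), (181, 96), (182, 92), (183, 87), (184, 89), (185, 89), (186, 89), (187, 99), (188, 88), (189, 91), (190, 102), (191, 92), (192, 93), (193, 91), (194, 93), (195, 97), (196, 93), (197, 97), (198, 100), (199, 99), (200, 98), (201, 100), (202, 88), (203, 55), (204, 102), (205, 100), (206, 99), (207, 99), (208, 99), (209, 99), (210, 99), (211, 99), (212, 99), (213, 99), (214, 99), (215, 99), (216, 99), (217, 99), (218, 100), (219, 98), (220, 51), (221, 81), (222, 53), (223, 39), (224, 51)]
```

There is a hard stop: 2 mm more command added 16 N with no travel, 9.9 mm below the pin rest against 10.5 expected. I'll check it isn't a jam by easing off, wiggling a little and relieving the side force.

move_arm(deltas=[{"x":0,"y":-0.0005,"z":-0.0015,"wx":0,"wy":0,"wz":0,"hand":0.5},{"x":-0.0003,"y":-0.0008,"z":-0.0015,"wx":0,"wy":0,"wz":2,"hand":0.5},{"x":-0.0003,"y":-0.0008,"z":-0.001,"wx":0,"wy":0,"wz":0,"hand":0.5},{"x":-0.0003,"y":-0.0008,"z":-0.001,"wx":0,"wy":0,"wz":-2,"hand":0.5},{"x":-0.0003,"y":-0.0008,"z":-0.001,"wx":0,"wy":0,"wz":-4,"hand":0.5},{"x":-0.0003,"y":-0.0008,"z":-0.001,"wx":0,"wy":0,"wz":-2,"hand":0.5},{"x":-0.0003,"y":-0.0008,"z":-0.001,"wx":0,"wy":0,"wz":-2,"hand":0.5}])

```text
time: 19.68
tool_pos: [0.5476, -0.0317, 0.0957]
tool_rot: [3.135, -0.001, 1.238]
contact_force: [-1.4, 0.9, 24.8]
opening: 0.0632
```

```bash
python3 - <<'E'
from h import *
for i in range(2):
    s=save("side","s11.png");o=monitor.observe();print(o["time"],o["tool_pos"],o["tool_rot"],o["contact_force"],o["torque"])
P=viewer.camera_params("side");b=cv2.imread("pics/s5.png")[...,::-1]
H=cv2.cvtColor(s,cv2.COLOR_RGB2HSV).astype(int)
g=cv2.cvtColor(s,cv2.COLOR_RGB2GRAY).astype(int);g0=cv2.cvtColor(b,cv2.COLOR_RGB2GRAY).astype(int)
for r in range(186,206): print(r,g[r,260:270],"|",g[r,288:298],"||",g0[r,260:270])
for z in(.08,.082,.084,.0905):print(z,[np.round(proj(P,[.5474+d,-.0316,z]),1) for d in(.032,-.032)])
E
```

```text
19.725 [ 0.5476245  -0.03172608  0.09564637] [ 3.13536998e+00 -9.02586671e-04  1.23817784e+00] [-1.76436824  2.12283568 24.6398392 ] [ 0.27100655  0.80157511 -0.0335514 ]
19.775 [ 0.5476464  -0.03172471  0.09563506] [ 3.13534197e+00 -9.27044606e-04  1.23822160e+00] [-1.18650133  2.47309353 25.08304721] [ 0.28640111  0.83952857 -0.02612981]
186 [165 167 168 166 164 164 137  97  97  93] | [ 95  92  49  97 110 109 108 109 112  80] || [163 164 165 163 158 156 156 152 144 141]
187 [165 169 168 164 159 160 132  94  96  93] | [ 98 102  56  97 110 109 108 109 116  93] || [163 167 166 162 157 155 154 150 145 142]
188 [166 169 167 159 156 158 130  93  96  92] | [ 99 109  60  96 110 109 108 108 105  87] || [164 167 165 157 154 153 150 145 143 142]
189 [166 167 163 156 154 156 128  92 140 110] | [103 115  74  99 109 109 108 108 104 122] || [164 165 161 154 152 151 150 145 142 111]
190 [167 168 160 154 153 155 127  92 103  94] | [106 100  73 100 110 108 108 111 126 141] || [165 166 158 151 151 150 145 144 111  89]
191 [166 163 157 152 153 151 124  92 104  97] | [108 100  73 101 110 108 118 132 13
[... 1413 characters left out ...]
3 145 135 126 122 124  94  76  85] | [ 87  89  80  83 125 141 101  81  87 145] || [65 63 61 55 51 48 46 57 73 83]
203 [153 149 138 130 122 121 128  96  77  82] | [ 92  87  79  81 122 171 141  94  87 183] || [65 63 58 55 52 51 51 60 73 82]
204 [140 137 127 120 118 123 133  99  77  83] | [ 89  86  79  81 115 202 123  33  23 191] || [60 59 54 52 51 51 54 62 75 84]
205 [137 132 125 119 121 125 134  99  78  83] | [ 90  86  79  71  69  83  61  38  30 194] || [58 57 53 50 51 54 55 62 74 84]
0.08 [array([266.7, 192. ]), array([293. , 194.3])]
0.082 [array([266.7, 191.3]), array([293. , 193.6])]
0.084 [array([266.7, 190.6]), array([293. , 192.9])]
0.0905 [array([266.7, 188.4]), array([293.1, 190.6])]
```

The wiggle left the height unchanged. The collar's side edge in the side view ends at row 192–193, where 192.0 is predicted for its lower end on the shoulder. A steady 25 N is held against the 11 N spring, so I'm handing in.

```bash
python3 -c "
from h import *
print(robot.hand_in())"
```

```text
the job is handed in; nothing more can be done
None
```

I placed the small white disc on the sprung seat and released it. I then turned the collar about 50° over the pins until its keyways dropped, pushed it home, and handed in at about 20 s while still holding it there.

**Last checks on the collar:**
- It hit a hard stop: 2 mm more push added 16 N with no further travel, and wiggling it did not lower it.
- Its lower edge in the side view ended at row 192–193, against 192.0 predicted for sitting on the shoulder.
- The upward force on the tool held steady at about 25 N, against about 11 N from the spring.

**Checks that disagreed or were weaker:**
- **Collar travel:** I measured about 9.9 mm from the pins to home, not the stated 10.5 mm. I put the difference down to tilt and reading noise.
- **Disc centring:** It first sat about 0.9 mm towards the robot, so I re-gripped it and nudged it over. The tool position then agreed with the filter axis, but the camera edges still left up to about 1 mm of doubt.
- **Collar tilt:** The tool was tilted about 0.4° at the end.

The arm went nowhere near the mug, honey jar, salt shaker or look-alikes, but I did not check their positions at the end. One early move was refused because the rows were missing keys; nothing moved.

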